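Set and lock the length stop of a biscuit cutting board

ROBOT

A 6-joint arm with a two-finger parallel gripper is mounted at the origin on a cart in front of the work surface, level with it; the furniture and walls round the work are solid. World frame = base frame: x ahead of the robot, y to its left, z up, the work surface at z = 0. Lengths are in m, angles in rad, forces in N, time in s.
With the tool pointing down it reaches from about 0.4 to 0.825 m from the base axis. Payload 7 kg.
Tool frame: the origin (TCP) lies midway between the tips of the shut fingers; the grasp point (between the pads) lies 19 mm behind it; z points along the fingers, x is the direction in which the jaws open and shut, and the axes are right-handed (so a half turn about z gives the same grasp; the last joint's range is limited). The gripper opens to 88 mm and grips with 3 to 60 N. Pads are 19 mm wide; open, the fingers measure 130 mm over their backs; the gripper's body (78 mm by 193 mm) begins 47 mm behind the grasp point.
Start: joints at [-1.032, 0.359, 0.012, 0, -1.224, -0.288], TCP at [0.167, -0.654, 0.227] pointing down, gripper open.
Joint ranges: [-3.07, 3.07], [-1.43, 2.12], [-1.02, 1.25], [-3.03, 1.67], [-3.05, -0], [-3.03, 3.03]. Speed limits (rad/s): [2.39, 2.39, 3.01, 3.14, 3.14, 3.14].

INTERFACE

Orientations are given as [roll, pitch, yaw] about the fixed x, y, z axes, in that order (R = Rz(yaw) Ry(pitch) Rx(roll)).
In Python, from station import status, eyes, workorder gives the robot as it stands.
- The arm moves only by the shell command python3 -m jog 'ROWS' [OPENING] [FORCE]. ROWS is JSON, a list of rows, each a list of 6 numbers: the shift along the world's x, y, z in mm, then the turn, a rotation vector about the world's x, y, z in rad. A call has 1 to 12 rows; each row shifts and turns the pose as measured when the row begins; what a row does not reach is not made up. A row lasts 1/10 s, in which the tool goes at most 50 mm and 8.59 degrees, less where a joint would pass 70% of its speed; a pose out of reach is approached as far as the arm can. A call with a gripper value outside its range is refused whole. OPENING is the opening, from 0 (shut) to 1 (fully open), set as the call begins (- or left out, the last holds). The fingers move at their own pace and stop on an object; FORCE is the grip in N (left out, the last holds). Time passes only in rows, so rows that do not move let the fingers close. It gives the time, the measured TCP pose, the force and the opening at its end, in the units of the state.
- status.get_state(): the state, without advancing time (a new reading comes with each control period).
- eyes.grab_frame(name): name is "scene" or "top" or "wrist"; returns the picture (400x640x3 uint8, blue, green, red); there is no depth.
- eyes.calibration(name): a dict with "camera_matrix" (3x3 intrinsics, pixels), "cam_to_world" (4x4, takes a point from camera to world coordinates); the wrist camera has in their place "hand_eye" (4x4, takes a point from camera to tool coordinates, whose origin is the TCP and whose axes are the tool frame's). Camera axes: x right, y up, looking along -z (the intrinsics and any distortion apply to the point x, -y, -z); pixel columns grow to the right and rows downward; lengths in m; the calibration is good to about 2 mm. The wrist camera is an equidistant fisheye: a pixel r from the principal point sees the ray r / f radians off the axis. A picture is of the moment at which its call begins: read the wrist's pose just before it. calibration takes no time and is no camera call.
- workorder.job_done(): hands the job in, once; it reports no verdict.
The state is a dict: "t": time; "q": joint angles; "qd": joint speeds; "joint_efforts": joint torques, N m; "eef_pos": TCP position; "ee_rot": TCP orientation; "force": force on the tool from outside, world axes, zero at the start; "moment": the same for the moment, N m; "width": finger opening in m.
Only numpy, scipy, OpenCV 4.12 (cv2) and the standard library are available. Lean on these libraries where they do the work, as an engineer would, in place of code of your own. Each camera call takes 0.05 s, during which the arm holds its last target. There are 200 camera calls.

TASK

Slide the blue length stop gently along its channel until the sample biscuit lies snug between it and the steel end plate, without squashing the biscuit. Then turn the knurled thumbscrew clockwise until it seats on the stop's bar and is moderately tight: go on about a sixth of a turn after the resistance begins to rise, and do not force it. Let go and leave the biscuit in place and the marker, timer and tape roll alone.

Things in the scene. Friction and masses are not known exactly. Their poses are not given: they have to be found in the camera images.
- board: White cutting board, fixed, 120 x 350 x 16 mm. Origin on the table under the middle of its channel; z up, top face at z 16 mm. The channel runs along y, 40 mm wide, between two steel rails 10 mm wide that reach to z 28 mm; a steel end plate (60 mm wide, top at z 46 mm) closes it at -y.
- end_plate (a point): Middle of the end plate's working face, at the board's top face (y = -165 mm of the board); the face looks along the board's +y, toward the biscuit and the stop.
- stop: Loose sliding length stop, 0.35 kg: aluminium bar 37.5 wide, 14 high, 242 mm long toward +y, passing under the clamp; upright blue head at its -y end, 37.5 (x) x 26 (y) x 62 mm high. Origin under the middle of the head's flat face that meets the biscuit, on the board's top. Axes as the board's. Starts 15 to 45 mm from its goal, which is about 90 mm from the end plate.
- stop_grip (a point): Middle of the stop's blue head, 40 mm above the board's top (22 mm below the head's top, 28 mm above the rails). Grip it here from above, fingers on the two sides that lie across the channel (37.5 mm, along the board's x). It slides with 2 to 6 N of friction.
- biscuit: Sample chocolate biscuit half, 35 x 91 x 11 mm, 22 g, lying lengthwise (its y) in the channel, 1.5 to 5 mm from the end plate. Origin at the middle of its underside. The stop slides it home. Fragile: the stop must not press on it with more than 20 N.
- clamp: Aluminium clamp bridge fixed over the channel, 106 mm (x) x 46 mm (y), with the vertical thumbscrew in it. Origin on the board's top under the screw's axis; axes as the board's. Bridge top at z 78 mm, a collar 26 mm wide to z 84, the knob from z 94 to 124 mm.
- knob_grip (a point): Point on the vertical axis of the dark knurled knob (56 mm diameter, 30 mm high), 13 mm below its top: grip it here from above, any yaw. The knob stays at this height as it turns; inside the bridge it drives a sprung pad down onto the stop's bar, 4 mm per rad. Let go, it stays as it is.
- thumbscrew (a joint): Knob angle, rad; 0 at the start, grows clockwise from above (tightening), at most 6.5. Turns freely (0.08 N m of drag) until the pad meets the bar at an unknown angle between 0.9 and 3.3; from there the torque climbs by 0.2 N m per rad or more (pad force about 50 N per rad). Right is 20 to 90 N: aim for about 1 rad past first touch. Over 120 N is overtightened.
- marker: Bystander: marker pen, 142 x 17 mm, lying on the table behind the board. Origin at the middle of its underside.
- timer: Bystander: white kitchen timer, 70 x 64 x 19 mm, on the table behind the board. Origin at the middle of its underside.
- tape_roll: Bystander: roll of tape, 98 mm across, 25 mm high, on the table to the left. Origin at the middle of its underside.
Mind the look-alikes: they are no part of the job. Leave any pink or purple look-alike of the biscuit alone.

How it is judged:
On the way, in this order (a step that is already met when the one before it is completed fails the run):
1. the stop touches the biscuit and the biscuit is up against the end plate (y of stop in the frame of board between -0.0778 and -0.0715 m and y of biscuit in the frame of board below -0.1165 m and angle between stop's own z axis and vertical below 0.06 rad and angle between biscuit's own z axis and vertical below 0.15 rad), for 0.2 s.
2. the thumbscrew is seated on the stop's bar, with the stop still in place (all of step 1 and contact force between clamp and stop above 20 N), for 0.2 s.
At the end, for the whole second after the job is handed in: The stop stands flat with its face 87.2 to 93.5 mm from the end plate (the biscuit takes up about 90 mm), the biscuit lies flat within about 3.5 mm of the end plate, the screw's pad presses the bar with 20 to 90 N, and all is released and at rest (all of step 2 and contact force between clamp and stop below 90 N and linear speed of stop below 0.01 m/s and velocity of joint thumbscrew below 0.05 rad/s); the robot touches nothing.
It fails at once if the stop presses the biscuit with more than 20 N (contact force between stop and biscuit above 20 N).
It fails at once if the thumbscrew is overtightened (more than 120 N) (contact force between clamp and stop above 120 N).
It fails at once if the marker, timer or tape roll is moved by more than 20 mm (distance of any of marker, timer, tape_roll from where it was at the start of the episode above 0.02 m).
It also fails if it takes over 72 s, if anything falls off the work surface, if the arm or the gripper's body presses on something with over 40 N, if the wrist force passes 120 N, or if a joint passes its speed limit or range.

## Working session

There is one attempt and no reset: what is moved stays moved. The work goes in short steps, Python scripts to look and compute and a shell command to move; the robot and the scene stay as the last step left them, time stands still between calls to the robot, and variables do not carry over. Pictures are saved under pics/ and viewed, about 8 in all and at most 12, crops included, and the job is handed in when it is done.

```bash
mkdir -p pics; ls
python3 - <<'E'
from station import status, eyes
import cv2,numpy as np
print(status.get_state())
a=eyes.grab_frame("scene");b=eyes.grab_frame("top")
cv2.imwrite('pics/scene.png',a);cv2.imwrite('pics/top.png',b)
for n in("scene","top","wrist"):print(n,{k:np.round(v,4).tolist() if not isinstance(v,str) else v for k,v in eyes.calibration(n).items()})
E
```

```text
pics
{'t': 0.0, 'q': array([-1.03188640e+00,  3.59363905e-01,  1.10694327e-02, -3.61922652e-04,
       -1.22411052e+00, -2.88074547e-01]), 'qd': array([-0.00159919,  0.00053545, -0.00057651, -0.00080829, -0.00041013,
        0.0014191 ]), 'joint_efforts': array([ 1.90600549e-03, -5.82723534e+01,  2.93068510e+01,  6.99744433e+00,
        7.15629256e-03, -2.54959814e-04]), 'eef_pos': array([ 0.16738239, -0.65340975,  0.22564004]), 'ee_rot': array([-3.14146179e+00, -1.63904411e-03,  1.82150835e+00]), 'force': array([-0.37806116,  0.69255345,  0.19933174]), 'moment': array([-0.04248645,  0.0048871 ,  0.02343354]), 'width': 0.08745452318781828}
scene {'camera_matrix': [[513.2922, 0.0, 315.4229], [0.0, 513.2922, 190.0013], [0.0, 0.0, 1.0]], 'cam_to_world': [[-0.607, 0.5196, -0.6013, -0.3407], [-0.7945, -0.4129, 0.4453, 0.7461], [-0.0169, 0.748, 0.6634, 1.1006], [0.0, 0.0, 0.0, 1.0]]}
top {'camera_matrix': [[463.3373, 0.0, 321.1179], [0.0, 463.3373, 210.0587], [0.0, 0.0, 1.0]], 'cam_to_world': [[-0.0131, 0.9884, -0.1514, 0.4005], [-0.9998, -0.0148, -0.0101, 0.0738], [-0.0122, 0.1513, 0.9884, 1.261], [0.0, 0.0, 0.0, 1.0]]}
wrist {'camera_matrix': [[309.7069, 0.0, 322.1702], [0.0, 309.7069, 201.1124], [0.0, 0.0, 1.0]], 'hand_eye': [[1.0, -0.0001, -0.0001, 0.0011], [-0.0002, -0.9582, -0.286, -0.0776], [-0.0001, 0.286, -0.9582, -0.1574], [0.0, 0.0, 0.0, 1.0]]}
```

View pics/scene.png

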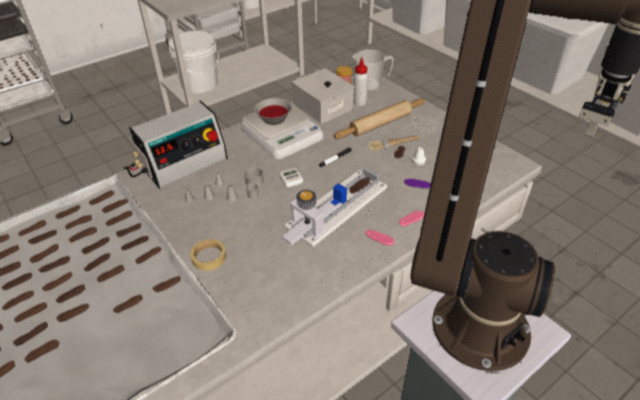

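View pics/top.png

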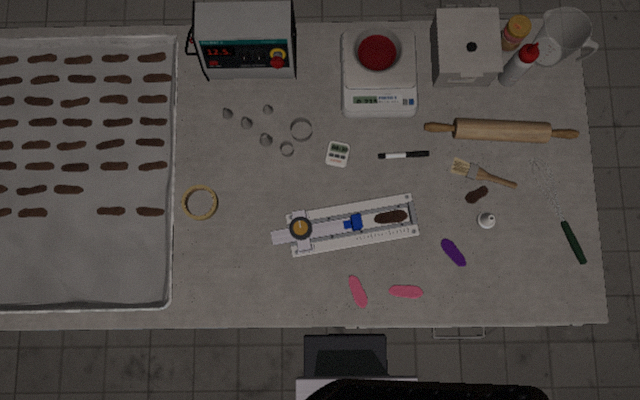

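The top view shows the board around (355,225): blue head (352,222), knob (300,228) and the brown biscuit in the channel (391,216). The pink pieces (358,291) and (405,291), the purple one (453,252) and the loose brown one (476,194) are look-alikes or extras. Next I'll measure and confirm in one crop.

```bash
cat > h.py <<'E'
import numpy as np,cv2
from station import status,eyes
from scipy.spatial.transform import Rotation as R
def ray(name,px,pose=None):
    c=eyes.calibration(name);K=np.array(c["camera_matrix"])
    u=(px[0]-K[0,2])/K[0,0];v=(px[1]-K[1,2])/K[1,1]
    if name=="wrist":
        r=np.hypot(u,v);s=np.sin(r)/max(r,1e-9);d=np.array([u*s,-v*s,-np.cos(r)])
        T=np.eye(4);T[:3,:3]=R.from_euler('xyz',pose["ee_rot"]).as_matrix();T[:3,3]=pose["eef_pos"];M=T@np.array(c["hand_eye"])
    else: d=np.array([u,-v,-1.]);M=np.array(c["cam_to_world"])
    return M[:3,3],M[:3,:3]@d
def onz(name,px,z,pose=None):
    o,d=ray(name,px,pose);return o+d*(z-o[2])/d[2]
def proj(name,P,pose=None):
    c=eyes.calibration(name);K=np.array(c["camera_matrix"]);M=np.array(c.get("cam_to_world",np.eye(4)))
    if name=="wrist":
        T=np.eye(4);T[:3,:3]=R.from_euler('xyz',pose["ee_rot"]).as_matrix();T[:3,3]=pose["eef_pos"];M=T@np.array(c["hand_eye"])
    p=np.linalg.inv(M)@np.r_[P,1];x,y,z=p[0],-p[1],-p[2]
    if name=="wrist":
        r=np.hypot(x,y);t=np.arctan2(r,z);x,y,z=x/r*t,y/r*t,1
    return K[0,0]*x/z+K[0,2],K[1,1]*y/z+K[1,2]
def blob(m,minA=20):
    cs,_=cv2.findContours(m.astype(np.uint8),cv2.RETR_EXTERNAL,cv2.CHAIN_APPROX_NONE)
    return [(cv2.contourArea(c),cv2.minAreaRect(c),cv2.boundingRect(c)) for c in cs if cv2.contourArea(c)>minA]
E
python3 - <<'E'
from h import *
for n in("top","scene"):
    a=cv2.imread(f'pics/{n}.png').astype(int);b,g,r=a[...,0],a[...,1],a[...,2]
    m=(b>r+60)&(b>g+40)
    for x in blob(m):print(n,'blue',x, np.round(onz(n,x[1][0],0.07),4))
a=cv2.imread('pics/top.png')
cr=cv2.resize(a[180:270,260:430],None,fx=4.5,fy=4.5,interpolation=cv2.INTER_CUBIC);cv2.imwrite('pics/c1.png',cr)
g=cv2.cvtColor(a,cv2.COLOR_BGR2GRAY)
for x in blob((g[180:270,260:430]>150),200):print(x)
E
```

```text
top blue (37.5, ((347.2115478515625, 224.0576934814453), (6.864064693450928, 7.0601806640625), 78.69007110595703), (344, 221, 8, 8)) [0.5453 0.0189 0.07  ]
top blue (111.0, ((356.38726806640625, 221.51731872558594), (14.97763442993164, 8.97137451171875), 81.25383758544922), (351, 214, 11, 16)) [ 0.5516 -0.005   0.07  ]
scene blue (210.5, ((339.6730651855469, 194.6345977783203), (14.512593269348145, 20.592193603515625), 11.309932708740234), (331, 184, 16, 21)) [0.5315 0.0102 0.07  ]
```

View pics/c1.png

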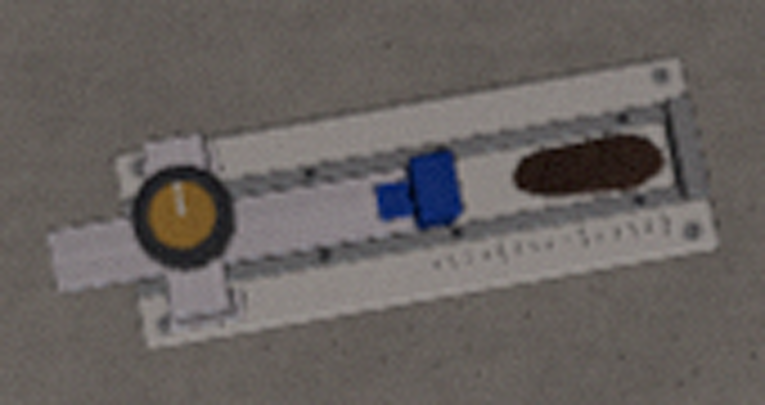

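The crop confirms the brown biscuit lying in the channel between blue head (435,187) and steel plate (685,145). The knob is at (184,217), and the board corners are (117,157), (683,60), (717,245) and (152,347).

Run:
```python
from h import *
f=lambda x,y,z:onz("top",(260+(x+.5)/4.5-.5,180+(y+.5)/4.5-.5),z)
C=[f(*p,.016) for p in((117,157),(683,60),(717,245),(152,347))]
print(np.round(C,4),[round(np.linalg.norm(C[i]-C[(i+1)%4]),4) for i in range(4)])
c=np.mean(C,0);d=(C[0]+C[3]-C[1]-C[2]);yaw=np.arctan2(-d[0],d[1]);print('board',c,'yaw',yaw)
d/=np.linalg.norm(d);e=np.array([d[1],-d[0],0])
for n,p,z in(('knob',(184,217),.124),('head',(435,187),.078),('headfront',(460,185),.078),('headback',(413,190),.078),('biscR',(663,157),.025),('biscL',(515,175),.025),('plate',(672,152),.046),('barend',(55,262),.03)):
    P=f(*p,z);print(n,np.round(P,4),'board y',round((P-c)@d,4),'x',round((P-c)@e,4))
print(proj("top",[c[0],c[1],.016]))
```

```text
[[ 0.5805  0.1831  0.016 ]
 [ 0.6348 -0.1603  0.016 ]
 [ 0.522  -0.1758  0.016 ]
 [ 0.4659  0.1624  0.016 ]] [np.float64(0.3477), np.float64(0.1138), np.float64(0.3429), np.float64(0.1164)]
board [0.55077841 0.00233235 0.016     ] yaw 0.1605720614570774
knob [0.531  0.1369 0.124 ] board y 0.136 x 0.002
head [ 0.5515 -0.0042  0.078 ] board y -0.0066 x -0.0003
headfront [ 0.5524 -0.0185  0.078 ] board y -0.0208 x -0.0017
headback [0.5499 0.0084 0.078 ] board y 0.0061 x 0.0002
biscR [ 0.5743 -0.1442  0.025 ] board y -0.1484 x -0.0002
biscL [ 0.5648 -0.0556  0.025 ] board y -0.0594 x 0.0046
plate [ 0.5743 -0.1459  0.046 ] board y -0.1501 x -0.0005
barend [0.5161 0.2187 0.03  ] board y 0.2192 x 0.0004
(np.float64(352.4303453687701), np.float64(224.3891209595754))
```

```bash
python3 -m jog '[[25,43,0,0,0,0.12],[25,43,0,0,0,0.12],[25,43,0,0,0,0.12],[25,43,0,0,0,0.12],[25,43,0,0,0,0.12],[25,43,0,0,0,0.12],[25,43,0,0,0,0.12],[25,43,0,0,0,0.12],[25,43,0,0,0,0.12],[25,43,0,0,0,0.12],[25,43,0,0,0,0.12],[25,43,0,0,0,0.12]]' 1 10
```

```text
t: 1.3
eef_pos: [0.4618, -0.1321, 0.2202]
ee_rot: [-3.141, -0.008, -2.975]
force: [1.3, -1.6, -0.6]
width: 0.0876
```

```bash
python3 -m jog '[[22,32,0,0,0,0],[22,32,0,0,0,0],[22,32,-10,0,0,0],[20,28,-10,0,0,0],[5,4,0,0,0,0],[0,0,0,0,0,0],[0,0,0,0,0,0]]'
python3 - <<'E'
from h import *
s=status.get_state();a=eyes.grab_frame("wrist");cv2.imwrite('pics/w1.png',a)
np.save('w1.npy',np.r_[s["eef_pos"],s["ee_rot"]]);print(s["eef_pos"],s["ee_rot"])
E
```

```text
t: 2.0
eef_pos: [0.5563, 0.0076, 0.1979]
ee_rot: [-3.141, -0.009, -2.962]
force: [1.4, -0.3, -0.8]
width: 0.0878
[0.55633983 0.00758319 0.19791343] [-3.14071303 -0.00949607 -2.96172455]
```

View pics/w1.png

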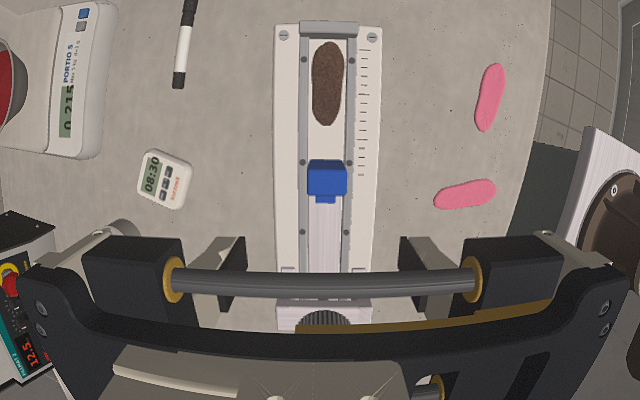

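The wrist view shows the head's top face from about (308,167) to (347,194), its front strip at rows 159-167, the biscuit at rows 42-126 and the plate at rows 22-38. Two pink look-alikes lie off the board.

Run:
```python
from h import *
v=np.load('w1.npy');P=dict(eef_pos=v[:3],ee_rot=v[3:])
a=cv2.imread('pics/w1.png').astype(int);b,g,r=a[...,0],a[...,1],a[...,2]
m=(b>r+40)&(b>g+25);m[:,:260]=0;m[:,400:]=0
for x in blob(m):print(x)
for row in range(155,206,3):
    c=np.where(m[row])[0];print(row,c.min() if len(c) else 0,c.max() if len(c) else 0,a[row,327])
W=lambda p,z:onz("wrist",p,z,P)
pts={k:W(p,z) for k,p,z in(('railL_top',(304,48),.028),('railL_bot',(304,255),.028),('railR_top',(350,48),.028),('railR_bot',(350,255),.028),('hTL',(307,167),.078),('hTR',(347,167),.078),('hBL',(308,194),.078),('hBR',(347,194),.078),('plate top front',(328,37),.046),('plate bot',(328,39),.016),('bisc far',(327,42),.025),('bisc near',(327,126),.022),('frontbase',(327,160),.028))}
for k,p in pts.items():print(k,np.round(p,4))
d=np.array([-np.sin(.165),np.cos(.165),0]);e=np.array([d[1],-d[0],0])
h=sum(pts[k] for k in('hTL','hTR','hBL','hBR'))/4;print('head',h)
for k,p in pts.items():print(k,np.round([(p-h)@e,(p-h)@d],4))
for k in('L','R'):
    q=pts[f'rail{k}_bot']-pts[f'rail{k}_top'];print(np.arctan2(-q[0],q[1]))
```

```text
(1413.5, ((326.5, 181.0), (42.0, 39.0), 90.0), (307, 160, 40, 43))
155 0 0 [192 201 211]
158 0 0 [196 207 218]
161 310 341 [91 56 48]
164 309 343 [96 65 54]
167 309 344 [93 60 51]
170 308 346 [148  80  53]
173 307 346 [167  89  57]
176 307 346 [165  88  57]
179 307 346 [163  88  53]
182 307 346 [165  89  55]
185 307 346 [163  87  51]
188 307 346 [167  91  59]
191 307 346 [164  89  55]
194 308 345 [154  86  57]
197 316 335 [167  88  55]
200 316 335 [164  89  56]
203 0 0 [157 151 154]
railL_top [ 0.5989 -0.1315  0.028 ]
railL_bot [0.5599 0.097  0.028 ]
railR_top [ 0.5519 -0.1404  0.028 ]
railR_bot [0.5065 0.0877 0.028 ]
hTL [ 0.5732 -0.0158  0.078 ]
hTR [ 0.5374 -0.0223  0.078 ]
hBL [0.568  0.0091 0.078 ]
hBR [0.5323 0.0027 0.078 ]
plate top front [ 0.5763 -0.1434  0.046 ]
plate bot [ 0.5763 -0.1485  0.016 ]
bisc far [ 0.5766 -0.1429  0.025 ]
bisc near [ 0.5602 -0.0533  0.022 ]
frontbase [ 0.5538 -0.0178  0.028 ]
head [ 0.55271249 -0.0065615   0.078     ]
railL_top [ 0.025  -0.1308]
railL_bot [0.0241 0.101 ]
railR_top [-0.0227 -0.1319]
railR_bot [-0.0302  0.1005]
hTL [ 0.0187 -0.0125]
hTR [-0.0177 -0.013 ]
hBL [0.0177 0.013 ]
hBR [-0.0186  0.0125]
plate top front [ 0.0008 -0.1389]
plate bot [-0.     -0.1439]
bisc far [ 0.0012 -0.1384]
bisc near [-0.0003 -0.0473]
frontbase [-0.0008 -0.0113]
0.16907185896548965
0.1968462088249071
```

```bash
python3 -m jog '[[-4,-14,-20,0,0.005,0],[0,0,-40,0,0.004,0],[0,0,-40,0,0,0],[0,0,-30,0,0,0],[0,0,0,0,0,0]]'
```

```text
t: 2.55
eef_pos: [0.551, -0.0122, 0.0695]
ee_rot: [3.14, -0.009, -2.968]
force: [-0.2, 0.3, 0.1]
width: 0.0877
```

```bash
python3 -m jog '[[2,5,-15,0,-0.01,0],[0,0,-15,0,0,0],[0,0,-2,0,0,0],[0,0,0,0,0,0]]'; python3 -m jog '[[0,0,0,0,0,0],[0,0,0,0,0,0],[0,0,0,0,0,0],[0,0,0,0,0,0],[0,0,0,0,0,0],[0,0,0,0,0,0],[0,0,0,0,0,0],[0,0,0,0,0,0]]' 0.3 12
```

```text
t: 2.95
eef_pos: [0.5553, -0.0094, 0.0433]
ee_rot: [-3.141, 0.007, -2.97]
force: [-0.3, -0.2, 0.6]
width: 0.0875
t: 3.75
eef_pos: [0.5557, -0.0098, 0.048]
ee_rot: [-3.141, 0.01, -2.971]
force: [1.8, 0.4, 2.1]
width: 0.0375
```

```bash
python3 -m jog '[[0.9,-4.9,0,0,0,0],[0.9,-4.9,0,0,0,0],[0.9,-4.9,0,0,0,0],[0.9,-4.9,0,0,0,0],[0.9,-4.9,0,0,0,0]]'
```

```text
t: 4.25
eef_pos: [0.5598, -0.0342, 0.048]
ee_rot: [3.14, 0.009, -2.97]
force: [-2.0, 3.8, 3.0]
width: 0.038
```

```bash
python3 -m jog '[[0.3,-2,0,0,0,0],[0.3,-2,0,0,0,0],[0.3,-2,0,0,0,0],[0.3,-1.5,0,0,0,0]]';python3 - <<'E'
from h import *
s=status.get_state();a=eyes.grab_frame("wrist");cv2.imwrite('pics/w2.png',cv2.resize(a[0:230,230:430],None,fx=2.6,fy=2.6,interpolation=cv2.INTER_CUBIC))
np.save('w2.npy',np.r_[s["eef_pos"],s["ee_rot"]]);print(s["eef_pos"],s["ee_rot"],s["force"])
E
```

```text
t: 4.65
eef_pos: [0.5612, -0.0426, 0.0479]
ee_rot: [3.14, 0.009, -2.971]
force: [-2.7, 4.0, 3.5]
width: 0.0377
[ 0.56118651 -0.04256789  0.04794753] [ 3.13971087  0.00940894 -2.97073702] [-2.74165859  4.0027227   3.48967641]
```

View pics/w2.png

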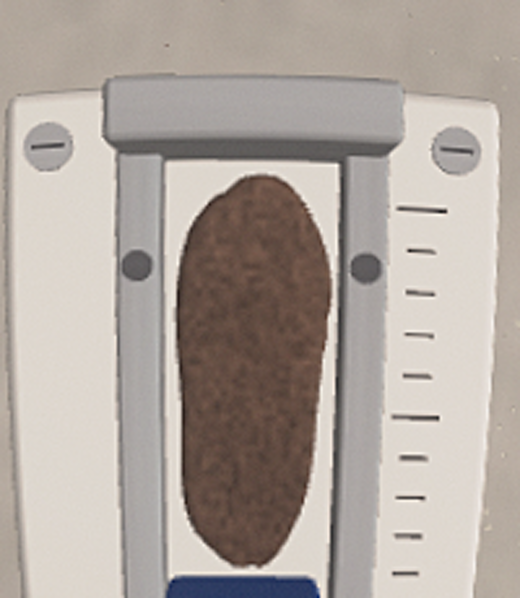

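The crop shows the biscuit about 10 px (2 mm) ahead of the head and about 17 px (4 mm) from the plate. Friction baseline is about 4.4 N, so I'll go on in small steps.

```bash
python3 -m jog '[[0.2,-1,0,0,0,0],[0.2,-1,0,0,0,0],[0.2,-1,0,0,0,0],[0.2,-1,0,0,0,0]]'; python3 -m jog '[[0.1,-0.5,0,0,0,0],[0.1,-0.5,0,0,0,0]]'
```

```text
t: 5.1
eef_pos: [0.5619, -0.0467, 0.048]
ee_rot: [3.14, 0.009, -2.97]
force: [-2.6, 4.3, 3.5]
width: 0.0377
t: 5.3
eef_pos: [0.562, -0.0478, 0.048]
ee_rot: [3.14, 0.009, -2.97]
force: [-3.5, 4.4, 2.8]
width: 0.0377
```

```bash
python3 -m jog '[[0.1,-0.5,0,0,0,0]]'; python3 -m jog '[[0.1,-0.5,0,0,0,0]]'
```

```text
t: 5.4
eef_pos: [0.5621, -0.0483, 0.0479]
ee_rot: [3.14, 0.009, -2.97]
force: [-2.6, 5.2, 3.2]
width: 0.0376
t: 5.5
eef_pos: [0.5622, -0.0488, 0.048]
ee_rot: [3.14, 0.009, -2.97]
force: [-2.9, 4.8, 3.0]
width: 0.0377
```

```bash
python3 -m jog '[[0.1,-0.4,0,0,0,0]]'; python3 -m jog '[[0.1,-0.4,0,0,0,0]]';python3 - <<'E'
from h import *
s=status.get_state();a=eyes.grab_frame("wrist");cv2.imwrite('pics/w3.png',cv2.resize(a[0:230,230:430],None,fx=2.6,fy=2.6,interpolation=cv2.INTER_CUBIC))
E
```

```text
t: 5.6
eef_pos: [0.5623, -0.0493, 0.048]
ee_rot: [3.14, 0.009, -2.97]
force: [-2.9, 4.2, 3.1]
width: 0.0374
t: 5.7
eef_pos: [0.5624, -0.0496, 0.048]
ee_rot: [3.14, 0.009, -2.97]
force: [-3.4, 4.0, 3.2]
width: 0.0375
```

View pics/w3.png

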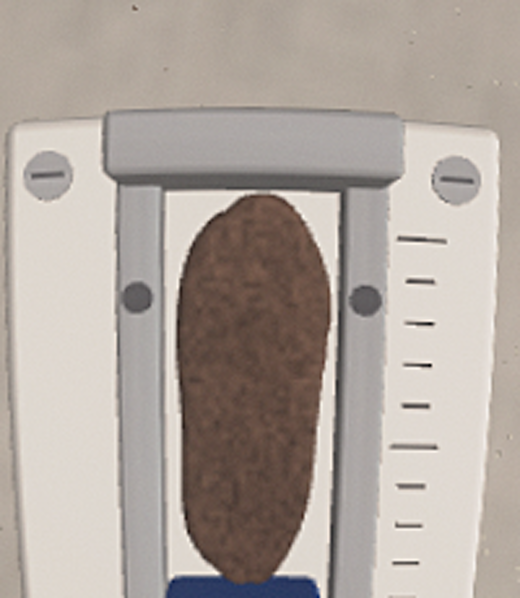

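The head now touches the biscuit, and about 5 px (1 mm) remains to the plate at row 190. I'll continue finely.

```bash
for i in 1; do python3 -m jog '[[0.1,-0.4,0,0,0,0]]'; done; python3 -m jog '[[0.1,-0.4,0,0,0,0]]'
```

```text
t: 5.85
eef_pos: [0.5624, -0.0501, 0.048]
ee_rot: [3.14, 0.009, -2.97]
force: [-2.5, 4.8, 3.9]
width: 0.0381
t: 5.95
eef_pos: [0.5625, -0.0505, 0.048]
ee_rot: [3.14, 0.009, -2.97]
force: [-3.4, 3.4, 3.2]
width: 0.0375
```

```bash
python3 -m jog '[[0.1,-0.3,0,0,0,0]]'; python3 -m jog '[[0.1,-0.3,0,0,0,0]]'
```

```text
t: 6.05
eef_pos: [0.5625, -0.0508, 0.048]
ee_rot: [3.14, 0.009, -2.97]
force: [-3.2, 4.9, 2.8]
width: 0.0371
t: 6.15
eef_pos: [0.5626, -0.0511, 0.048]
ee_rot: [3.139, 0.009, -2.97]
force: [-2.9, 4.8, 3.9]
width: 0.0378
```

```bash
python3 -m jog '[[0.1,-0.3,0,0,0,0]]'; python3 -m jog '[[0.1,-0.3,0,0,0,0]]'
```

```text
t: 6.25
eef_pos: [0.5626, -0.0514, 0.0479]
ee_rot: [3.139, 0.008, -2.97]
force: [-4.0, 4.9, 3.1]
width: 0.0373
t: 6.35
eef_pos: [0.5627, -0.0516, 0.048]
ee_rot: [3.139, 0.008, -2.97]
force: [-2.8, 5.4, 4.3]
width: 0.0375
```

```bash
python3 -m jog '[[0.1,-0.3,0,0,0,0]]'; python3 -m jog '[[0.1,-0.3,0,0,0,0]]'
```

```text
t: 6.45
eef_pos: [0.5627, -0.0518, 0.048]
ee_rot: [3.139, 0.008, -2.97]
force: [-3.3, 5.9, 4.2]
width: 0.0377
t: 6.55
eef_pos: [0.5627, -0.0519, 0.048]
ee_rot: [3.139, 0.008, -2.97]
force: [-2.6, 5.4, 3.0]
width: 0.0373
```

Progress per step is shrinking and force has risen slightly, which suggests contact, so I'll look again.

Run:
```python
from h import *
F=[]
s=status.get_state();a=eyes.grab_frame("wrist");cv2.imwrite('pics/w4.png',cv2.resize(a[50:250,270:390],None,fx=2.9,fy=2.9,interpolation=cv2.INTER_CUBIC)[:580])
print(s["force"],s["eef_pos"],s["q"])
g=a[:,:].astype(int)
print([(r,g[r,330:334].mean((0,1)).round().astype(int)) for r in range(66,84)])
P=s
for n,p,z in(('platebase',(331,73),.016),):print(n,onz("wrist",p,z,P))
```

```text
[-2.60059128  5.42701974  2.96164559] [ 0.56272218 -0.05189788  0.04795209] [ 0.2528902   0.35629708 -0.45517722 -0.00293561 -0.750729   -0.07912607]
[(66, np.int64(165)), (67, np.int64(161)), (68, np.int64(153)), (69, np.int64(145)), (70, np.int64(128)), (71, np.int64(100)), (72, np.int64(88)), (73, np.int64(92)), (74, np.int64(94)), (75, np.int64(88)), (76, np.int64(88)), (77, np.int64(94)), (78, np.int64(96)), (79, np.int64(93)), (80, np.int64(87)), (81, np.int64(85)), (82, np.int64(88)), (83, np.int64(92))]
platebase [ 0.57457912 -0.15108774  0.016     ]
```

View pics/w4.png

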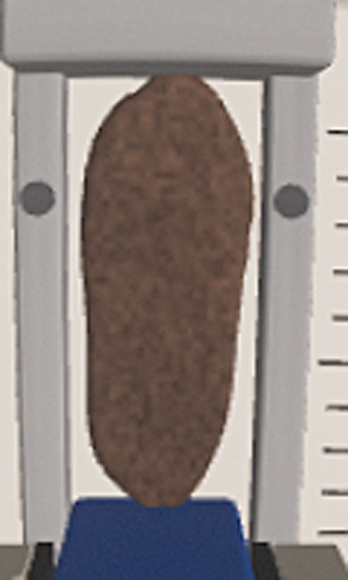

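The biscuit now meets both the plate (row 75) and the head (row 500), so it is snug. I'll release and rise.

```bash
python3 -m jog '[[0,0,0,0,0,0],[0,0,0,0,0,0],[0,0,0,0,0,0],[0,0,0,0,0,0],[0,0,0,0,0,0],[0,0,10,0,0,0],[0,0,30,0,0,0],[0,0,45,0,0,0],[0,0,45,0,0,0],[0,0,45,0,0,0]]' 1; python3 -m jog '[[-4,35,0,0,0,0.14],[-4,35,0,0,0,0.14],[-4,35,0,0,0,0.14],[-4,35,0,0,0,0.14],[0,0,0,0,0,0.14],[0,0,0,0,0,0.14],[0,0,0,0,0,0.14],[0,0,0,0,0,0.14],[0,0,0,0,0,0.14],[0,0,0,0,0,0.14],[0,0,0,0,0,0.14],[0,0,0,0,0,0.14]]'; python3 -c "
from station import status;print(status.get_state()['q'])"
```

```text
t: 7.6
eef_pos: [0.5579, -0.0548, 0.2238]
ee_rot: [3.141, -0.005, -2.971]
force: [2.0, -0.3, -0.4]
width: 0.0876
t: 8.8
eef_pos: [0.5441, 0.0906, 0.2455]
ee_rot: [-3.132, 0.018, -1.223]
force: [-0.8, 0.2, -0.5]
width: 0.0877
[ 0.50799297  0.1401181  -0.23046524 -0.01777365 -1.18814009  1.41716595]
```

```bash
python3 -m jog '[[-6,22,-10,0,0,0.148],[-6,22,-10,0,0,0.148],[0,0,-5,0,0,0.148],[0,0,0,0,0,0.148],[0,0,0,0,0,0.148],[0,0,0,0,0,0.148],[0,0,0,0,0,0.148],[0,0,0,0,0,0.148],[0,0,0,0,0,0.1],[0,0,0,0,0,0],[0,0,0,0,0,0]]'
python3 - <<'E'
from h import *
s=status.get_state();a=eyes.grab_frame("wrist");cv2.imwrite('pics/w5.png',a);b=eyes.grab_frame("top");cv2.imwrite('pics/top2.png',b)
np.save('w5.npy',np.r_[s["eef_pos"],s["ee_rot"]]);print(s["eef_pos"],s["ee_rot"],s["q"])
E
```

```text
t: 9.9
eef_pos: [0.5313, 0.1353, 0.229]
ee_rot: [-3.126, 0.014, 0.082]
force: [-0.4, 0.6, 0.7]
width: 0.0874
[0.53125972 0.13534061 0.229048  ] [-3.12625208  0.0143049   0.08231434] [ 0.5918219   0.15631095 -0.24750285 -0.02210315 -1.17207503  2.64060887]
```

View pics/w5.png

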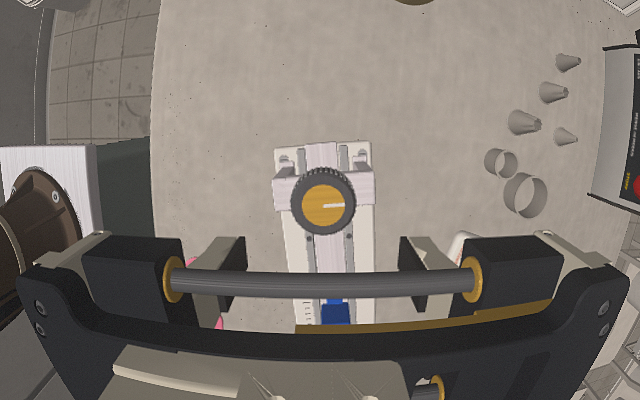

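The knob is at about (323,204): dark rim x 290-357, gold cap with white line, bridge beneath.

Run:
```python
from h import *
v=np.load('w5.npy');P=dict(eef_pos=v[:3],ee_rot=v[3:])
a=cv2.imread('pics/w5.png');hsv=cv2.cvtColor(a,cv2.COLOR_BGR2HSV)
m=(hsv[...,1]>120)&(hsv[...,0]>10)&(hsv[...,0]<32);m[:120]=0;m[260:]=0;m[:,:270]=0;m[:,380:]=0
for x in blob(m,200):
    k=onz("wrist",x[1][0],.124,P);print(x,k,'delta mm',(k-v[:3])*1000)
t=R.from_euler('xyz',v[3:]).as_matrix()[:,2];print('tilt fix rotvec',np.cross(t,[0,0,-1]))
```

```text
(1216.0, ((323.0, 205.0), (40.0, 42.0), 90.0), (302, 185, 43, 41)) [0.53031145 0.13341954 0.124     ] delta mm [  -0.94826594   -1.92106898 -105.04800451]
tilt fix rotvec [-0.01411204 -0.01551557 -0.        ]
```

```bash
python3 -m jog '[[-1,-1.5,-25,-0.014,-0.015,0],[0,0,-30,0,0,0],[0,0,-25,0,0,0],[0,0,-10,0,0,0],[0,0,0,0,0,0]]'
```

```text
t: 10.5
eef_pos: [0.5311, 0.1339, 0.1385]
ee_rot: [-3.14, -0.004, 0.074]
force: [-0.0, 0.4, 0.5]
width: 0.0875
```

```bash
python3 -m jog '[[-0.5,0,-20,0,0,0],[0,0,-20,0,0,0],[0,0,-6,0,0,0],[0,0,0,0,0,0],[0,0,0,0,0,0]]'; python3 -m jog '[[0,0,0,0,0,0],[0,0,0,0,0,0],[0,0,0,0,0,0],[0,0,0,0,0,0],[0,0,0,0,0,0],[0,0,0,0,0,0]]' 0.5 25; python3 -c "
from station import status;s=status.get_state();print(s['q'],s['moment'])"
```

```text
t: 11.0
eef_pos: [0.5345, 0.1356, 0.0973]
ee_rot: [-3.138, -0.011, 0.072]
force: [-0.3, 0.1, 0.9]
width: 0.0875
t: 11.6
eef_pos: [0.5307, 0.1355, 0.0995]
ee_rot: [-3.137, -0.006, 0.07]
force: [7.9, -1.5, -7.2]
width: 0.0559
[ 6.07342286e-01  2.65995854e-01 -4.42231130e-01 -8.36875231e-04
 -8.54713401e-01  2.60495287e+00] [-0.83980515 -2.70378187 -0.07029471]
```

```bash
cat > m.py <<'E'
from station import status
import numpy as np
s=status.get_state();print('yaw',round(s['ee_rot'][2],3),'q6',round(s['q'][5],3),'mom',np.round(s['moment'],3))
E
python3 -m jog '[[0,0,0,0,0,-0.1],[0,0,0,0,0,-0.1],[0,0,0,0,0,-0.1],[0,0,0,0,0,-0.1]]'; python3 m.py; python3 -m jog '[[0,0,0,0,0,-0.1],[0,0,0,0,0,-0.1]]'; python3 m.py
```

```text
t: 12.0
eef_pos: [0.5302, 0.1354, 0.0995]
ee_rot: [-3.138, -0.006, -0.342]
force: [-1.3, 0.7, -0.6]
width: 0.0558
yaw -0.342 q6 2.187 mom [0.157 0.664 0.065]
t: 12.2
eef_pos: [0.5299, 0.1356, 0.0995]
ee_rot: [-3.138, -0.005, -0.551]
force: [-1.7, 1.7, 0.4]
width: 0.0556
yaw -0.551 q6 1.977 mom [0.222 0.649 0.132]
```

```bash
for i in 1 ; do python3 -m jog '[[0,0,0,0,0,-0.1],[0,0,0,0,0,-0.1]]' >/dev/null; python3 m.py; done;  python3 -m jog '[[0,0,0,0,0,-0.1],[0,0,0,0,0,-0.1]]' ; python3 m.py;  python3 -m jog '[[0,0,0,0,0,-0.1],[0,0,0,0,0,-0.1]]'>/dev/null ; python3 m.py;  python3 -m jog '[[0,0,0,0,0,-0.1],[0,0,0,0,0,-0.1]]' ; python3 m.py
```

```text
yaw -0.759 q6 1.767 mom [0.268 0.553 0.087]
t: 12.6
eef_pos: [0.5295, 0.1359, 0.0995]
ee_rot: [-3.138, -0.004, -0.967]
force: [-1.9, 1.9, 0.6]
width: 0.0554
yaw -0.967 q6 1.557 mom [0.179 0.554 0.072]
yaw -1.176 q6 1.348 mom [0.211 0.489 0.091]
t: 13.0
eef_pos: [0.5292, 0.1364, 0.0995]
ee_rot: [-3.138, -0.004, -1.384]
force: [-1.2, 0.7, -1.5]
width: 0.0558
yaw -1.384 q6 1.139 mom [0.231 0.513 0.118]
```

```bash
for i in 1 2 3; do :; done; python3 -m jog '[[0,0,0,0,0,-0.1],[0,0,0,0,0,-0.1]]' >/dev/null; python3 m.py;  python3 -m jog '[[0,0,0,0,0,-0.1],[0,0,0,0,0,-0.1]]' >/dev/null; python3 m.py;  python3 -m jog '[[0,0,0,0,0,-0.1],[0,0,0,0,0,-0.1]]' ; python3 m.py
```

```text
yaw -1.591 q6 0.931 mom [0.189 0.489 0.142]
yaw -1.799 q6 0.723 mom [0.219 0.482 0.273]
t: 13.6
eef_pos: [0.5292, 0.1373, 0.0996]
ee_rot: [-3.138, -0.004, -2.006]
force: [-0.5, 0.5, 0.0]
width: 0.056
yaw -2.006 q6 0.515 mom [0.25  0.405 0.356]
```

Torque began to rise at a yaw of about -1.49 (slope about 0.5 N m/rad), so I'm aiming for about -2.45.

```bash
python3 -m jog '[[0,0,0,0,0,-0.1],[0,0,0,0,0,-0.1]]' - 45 >/dev/null; python3 m.py;  python3 -m jog '[[0,0,0,0,0,-0.1],[0,0,0,0,0,-0.08]]' ; python3 m.py
```

```text
yaw -2.213 q6 0.308 mom [0.216 0.398 0.394]
t: 14.0
eef_pos: [0.5295, 0.1377, 0.0996]
ee_rot: [-3.137, -0.004, -2.399]
force: [-0.8, 1.2, -0.6]
width: 0.0555
yaw -2.399 q6 0.122 mom [0.108 0.337 0.447]
```

```bash
python3 -m jog '[[0,0,0,0,0,0],[0,0,0,0,0,0],[0,0,0,0,0,0],[0,0,0,0,0,0],[0,0,0,0,0,0],[0,0,0,0,0,0],[0,0,30,0,0,0],[0,0,45,0,0,0],[0,0,45,0,0,0],[0,0,20,0,0,0],[0,0,0,0,0,0],[0,0,0,0,0,0]]' 1
python3 - <<'E'
from h import *
s=status.get_state();a=eyes.grab_frame("wrist");v5=np.load('w5.npy')
def line(img,pose,name):
    hsv=cv2.cvtColor(img,cv2.COLOR_BGR2HSV)
    m=(hsv[...,1]>110)&(hsv[...,0]>8)&(hsv[...,0]<34);m[:120]=0;m[265:]=0;m[:,:250]=0;m[:,400:]=0
    c=max(blob(m,100),key=lambda b:b[0]);x,y,w,h=c[2];u0,v0=c[1][0]
    vv,uu=np.where((hsv[...,1]<70)&(hsv[...,2]>140))
    k=np.hypot(uu-u0,vv-v0)<17
    A=onz("wrist",(u0,v0),.124,pose);B=onz("wrist",(uu[k].mean(),vv[k].mean()),.124,pose)
    print(name,(u0,v0),k.sum(),A,'line angle',np.arctan2(B[1]-A[1],B[0]-A[0]))
    return c
line(cv2.imread('pics/w5.png'),dict(eef_pos=v5[:3],ee_rot=v5[3:]),'before')
line(a,s,'after')
t=eyes.grab_frame("top")
cv2.imwrite('pics/end.png',np.vstack([cv2.resize(a,(640,400)),cv2.resize(t[180:270,260:420],(355,200),interpolation=cv2.INTER_CUBIC) if 0 else cv2.copyMakeBorder(cv2.resize(t[180:270,260:420],(355,200),interpolation=cv2.INTER_CUBIC),0,0,0,285,cv2.BORDER_CONSTANT)]))
E
```

```text
t: 15.2
eef_pos: [0.5284, 0.1365, 0.2446]
ee_rot: [-3.137, -0.005, -2.392]
force: [0.4, 0.4, -0.3]
width: 0.0878
before (323.0, 204.5) 59 [0.53041504 0.13175588 0.124     ] line angle 0.016469944655193743
after (319.5, 199.0) 56 [0.52733216 0.14093744 0.124     ] line angle -2.3848847877655857
```

View pics/end.png

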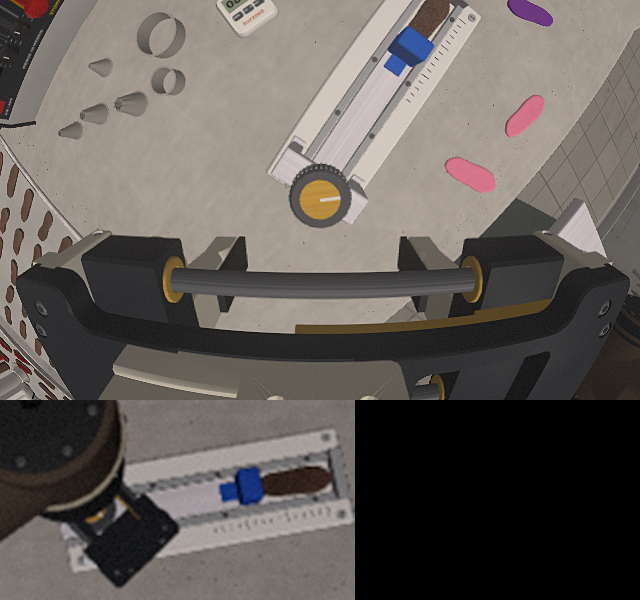

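The line on the knob turned 2.40 rad against the tool's 2.47, so it hardly slipped. The stop still butts the biscuit, which is against the plate, and the gripper is clear. I'm handing in.

```bash
python3 -c "
from station import workorder;print(workorder.job_done())"
```

```text
the job is handed in; nothing more can be done
None
```

I slid the stop about 43 mm, turned the thumbscrew down onto its bar, let go and handed the job in at about 15 s. No verdict was reported.

- **Stop and biscuit:** The wrist picture showed the biscuit touching both the stop and the end plate. Push force was about 6.5 N at most, with about 4.4 N of that being sliding friction. The final top view still shows the biscuit snug.
- **Thumbscrew:** I turned it about 2.4 rad clockwise. The torque began to rise at about 1.5 rad, so it is about 0.9 rad past first touch, or roughly 45 N by the stated 50 N per rad.
- **Bystanders and release:** The gripper is open and clear above the knob. I did not go near the marker, timer or tape roll, though I did not re-measure where they lie.

Three checks did not agree exactly:
- **Torque slope:** It read about 0.5 N m per rad just after touch and about 0.3 later. The touch angle is therefore uncertain by about 0.1 to 0.15 rad, and the pad force was inferred, not measured.
- **Knob turn:** The mark on the knob turned 0.07 rad less than the tool, a small slip or a measuring error.
- **Board centre:** My first board estimate put the end plate about 12 mm from where it should be. I relied on the wrist pictures and the push force instead, and did not measure the final distance from stop to plate separately.

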